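# Find the tin lid that rocks and press it home

### The job

One of the four lids on the tins in the tray is not pushed on properly: with a fingertip, press near the edge of the lids, one after another, until you feel the one that rocks. Then press that lid at its middle until it is fully home on its tin, and finish with the fingertip still pressing down on it, so that I can see which one it was. Do not pick up or pull off any lid, and leave the other things on the ledge alone.

Things in the scene. Friction and masses are not known exactly. Their poses are not given: they have to be found in the camera images.
- tray: shallow fixed aluminium tray, 116 mm (x) by 460 mm (y), 14 mm high, origin under its centre. Four upright steel tins, 84 mm across, stand fixed in it in a row along its own y axis, centres 112 mm apart. The tins have different heights.
- lid_1_top (a point): centre of the top face of the lid 168 mm from the tray's centre towards its +y end, z along its upward normal. White plastic press-on lid, 93 mm across, 19 mm high, about 45 g, flat on top; its skirt hangs 16 mm down round the tin, 2.5 mm loose all round. All four lids look alike, level, tops 65 to 76 mm above the ledge; any one may be the loose one and its height tells nothing
- lid_2_top (a point): centre of the top face of the lid 56 mm from the tray's centre towards +y, z along its upward normal. Same lid as lid_1. A lid that is home rests on its tin's rim (radius 40 mm) and is firm all over. The loose lid is caught 5 mm above its rim on a stiff hidden plug, 20 mm across, at its middle
- lid_3_top (a point): centre of the top face of the lid 56 mm from the tray's centre towards -y, z along its upward normal. Same lid as lid_1. Whichever is loose tips about 0.16 rad under a light push (1 to 5 N) some 30 mm from its middle, that edge going down 3 to 5 mm, and comes level again when let go; a sound lid does not move
- lid_4_top (a point): centre of the top face of the lid 168 mm from the tray's centre towards its -y end, z along its upward normal. Same lid as lid_1. Whichever is loose goes down 5 mm onto its rim when pushed straight down at its middle with 12 to 15 N, and stays there, firm; less force leaves it up
- pot_lid: aluminium pot lid lying flat, 176 mm across, 46 mm high at its knob, origin under its centre; bystander
- saucer: white ceramic saucer, 140 mm across, 18 mm high, origin under its centre; bystander
- scoop: yellow plastic scoop, cup 80 x 55 x 32 mm, handle 90 mm long towards its -x, origin under the cup's centre; bystander
- pump_bottle: clear bottle with a closed white press pump, 64 mm across, 182 mm high, origin under its centre; bystander
Mind the look-alikes: they are no part of the job. Leave any purple look-alike of the part that bears lid_4_top alone.

How it is judged:
On the way, in this order (a step that is already met when the one before it is completed fails the run):
1. the loose lid is tipped by a fingertip near its edge (((angle between lid_1_top's own z axis and vertical above 0.06 rad and contact force between lid_1 and the fingers above 0.2 N) or (angle between lid_2_top's own z axis and vertical above 0.06 rad and contact force between lid_2 and the fingers above 0.2 N) or (angle between lid_3_top's own z axis and vertical above 0.06 rad and contact force between lid_3 and the fingers above 0.2 N) or (angle between lid_4_top's own z axis and vertical above 0.06 rad and contact force between lid_4 and the fingers above 0.2 N))), for 0.1 s.
2. that lid is pressed down level onto its rim (((distance of lid_1_top from where it was at the start of the episode above 0.004 m and angle between lid_1_top's own z axis and vertical below 0.035 rad) or (distance of lid_2_top from where it was at the start of the episode above 0.004 m and angle between lid_2_top's own z axis and vertical below 0.035 rad) or (distance of lid_3_top from where it was at the start of the episode above 0.004 m and angle between lid_3_top's own z axis and vertical below 0.035 rad) or (distance of lid_4_top from where it was at the start of the episode above 0.004 m and angle between lid_4_top's own z axis and vertical below 0.035 rad))), for 0.2 s.
At the end, for the whole second after the job is handed in: The lid that rocked has gone down at least 4 mm (of 5), lies level within 0.035 rad and a fingertip presses on it with more than 2 N; the other lids lie level on their tins, no lid is more than 9 mm from where it was, and the four bystanders are within 30 mm of where they stood (((distance of lid_1_top from where it was at the start of the episode above 0.004 m and angle between lid_1_top's own z axis and vertical below 0.035 rad and contact force between lid_1 and the fingers above 2 N) or (distance of lid_2_top from where it was at the start of the episode above 0.004 m and angle between lid_2_top's own z axis and vertical below 0.035 rad and contact force between lid_2 and the fingers above 2 N) or (distance of lid_3_top from where it was at the start of the episode above 0.004 m and angle between lid_3_top's own z axis and vertical below 0.035 rad and contact force between lid_3 and the fingers above 2 N) or (distance of lid_4_top from where it was at the start of the episode above 0.004 m and angle between lid_4_top's own z axis and vertical below 0.035 rad and contact force between lid_4 and the fingers above 2 N)) and angle between each of lid_1_top, lid_2_top, lid_3_top, lid_4_top's own z axis and vertical below 0.035 rad and distance of each of lid_1_top, lid_2_top, lid_3_top, lid_4_top from where it was at the start of the episode below 0.009 m and distance of each of pot_lid, saucer, scoop, pump_bottle from where it was at the start of the episode below 0.03 m); the arm keeps its last pose, push and grip.
It fails at once if a lid is lifted or pulled off its tin (its middle moves more than 15 mm) (distance of any of lid_1_top, lid_2_top, lid_3_top, lid_4_top from where it was at the start of the episode above 0.015 m).
It fails at once if a bystander is pushed more than 30 mm (distance of any of pot_lid, saucer, scoop, pump_bottle from where it was at the start of the episode above 0.03 m).
It also fails if it takes over 48 s, if anything falls off the work surface, if the arm or the gripper's body presses on something with over 40 N, if the wrist force passes 120 N, or if a joint passes its speed limit or range.

### The arm

A 6-joint arm with a two-finger parallel gripper is mounted at the origin on the work surface. World frame = base frame: x ahead of the robot, y to its left, z up, the work surface at z = 0. Lengths are in m, angles in rad, forces in N, time in s.
With the tool pointing down it reaches from about 0.3 to 0.775 m from the base axis. Payload 14.6 kg.
Tool frame: the origin (TCP) lies at the very end of the fingers, on their centre line; the grasp point (between the pads) lies 19 mm behind it; z points along the fingers, y is the direction in which the jaws open and shut (so a half turn about z gives the same grasp; the last joint's range is limited). The gripper opens to 94 mm and grips with 3 to 60 N. Pads are 16 mm wide; open, the fingers measure 119 mm over their backs; the gripper's body (75 mm by 177 mm) begins 78 mm behind the grasp point.
Start: joints at [1.216, 0.3, 1.521, -0, 1.321, -0.067], TCP at [0.156, 0.527, 0.205] pointing down, gripper open.
Joint ranges: [-3.03, 3.03], [-0.79, 2.21], [0.23, 2.52], [-1.04, 4.18], [0, 3.07], [-2.55, 2.55]. Speed limits (rad/s): [2.22, 2.22, 2.57, 3.14, 3.14, 3.14].

### API

Orientations are given as [roll, pitch, yaw] about the fixed x, y, z axes, in that order (R = Rz(yaw) Ry(pitch) Rx(roll)).
In Python, from station import ctrl, eyes gives the robot as it stands.
- The arm moves only by the tool jog_arm, never from a script. Its argument "moves" is a list of rows, each a list of 3 entries, a list of its own where there are three numbers: the shift along the world's x, y, z in mm, then the turn, a rotation vector about the world's x, y, z in units of 5 degrees (1.0 is 5 degrees), then the finger opening in mm, from 0 to 94. In form: [[[tx, ty, tz], [wx, wy, wz], jaw], ...]. A call has 1 to 5 rows; each row is the pose to reach, as a shift and turn from the pose commanded when the call began; what a row does not reach only later rows make up. A row lasts 1/12 s, in which the tool goes at most 41.7 mm and 7.16 degrees, less where a joint would pass 70% of its speed; a pose out of reach is approached as far as the arm can. A call with a gripper value outside its range is refused whole. The fingers move at their own pace and stop on an object; "squeeze" is the grip in N (left out, the last holds). Time passes only in rows, so rows that repeat a pose let the fingers close. It gives the time, the measured TCP pose, the force and the opening at its end, in the units of the state.
- ctrl.get_obs(): the state, without advancing time (a new reading comes with each control period).
- eyes.camera(name): name is "side" or "top" or "wrist"; returns a dict with "frame" (480x640x3 uint8, red, green, blue), "vertical_fov" (degrees; the focal length in pixels is half the picture's height over the tangent of half this angle, whatever the lens; pixels are square), "cx", "cy" (the principal point, pixels), "eye" and "attitude" of the camera in the world; the wrist camera has in their place "hand_eye" (4x4, takes a point from camera to tool coordinates, whose origin is the TCP and whose axes are the flange's). Camera axes: x right, y down, z forward; pixel columns grow to the right and rows downward; lengths in m; the calibration is good to about 2 mm. A picture is of the moment at which its call begins: read the wrist's pose just before it. There is no depth.
- ctrl.hand_in(): hands the job in, once; it reports no verdict.
The state is a dict: "time_s": time; "qpos": joint angles; "joint_vel": joint speeds; "tau": joint torques, N m; "ee_pos": TCP position; "eef_rot": TCP orientation; "force": force on the tool from outside, world axes, zero at the start; "moment": the same for the moment, N m; "grip_width": finger opening in m.
Only numpy, scipy, OpenCV 4.12 (cv2) and the standard library are available. Lean on these libraries where they do the work, as an engineer would, in place of code of your own. Each camera call takes 0.05 s, during which the arm holds its last target.

## Working session

There is one attempt and no reset: what is moved stays moved. The work goes in short steps, Python scripts to look and compute and a tool call to move; the robot and the scene stay as the last step left them, time stands still between calls to the robot, and variables do not carry over. Pictures are saved under pics/ and viewed, and the job is handed in when it is done.

Besides the shell and the picture viewer there is one more tool, called by a JSON object that holds its "api" and its "payload", one argument or row to a line. jog_arm: Moves the arm, as the interface text tells. Its arguments: {"type":"object","properties":{"moves":{"type":"array","items":{"type":"array"}},"squeeze":{"type":"number"}},"required":["moves"]}

```bash
ls; mkdir -p pics; python3 - <<'E'
from station import ctrl, eyes
import cv2
o=ctrl.get_obs();print(o)
for n in ["top","side","wrist"]:
    c=eyes.camera(n);cv2.imwrite(f"pics/{n}0.png",c["frame"][:,:,::-1]);print(n,{k:v for k,v in c.items() if k!="frame"})
E
```

```text
pics
{'time_s': 0.0, 'qpos': array([ 1.21641613e+00,  3.00470038e-01,  1.52162068e+00,  2.95359196e-06,
        1.32067638e+00, -6.66016514e-02]), 'joint_vel': array([-8.83179155e-04, -3.84071964e-04, -2.72574490e-05, -1.00966755e-04,
        8.29929181e-04, -1.74927545e-03]), 'tau': array([ 1.09687312e-04, -5.31815422e+01, -3.52723145e+01,  7.08407722e-02,
        2.44256324e-02, -9.28071904e-05]), 'ee_pos': array([0.15601042, 0.52712437, 0.20487016]), 'eef_rot': array([-3.14042100e+00, -8.10168653e-05,  2.85381333e+00]), 'force': array([ 0.02388655,  0.02952052, -0.11558542]), 'moment': array([-0.02836732,  0.03601986,  0.04002683]), 'grip_width': 0.09450588004702022}
top {'vertical_fov': 44.293030151595076, 'cx': 318.2332698407587, 'cy': 243.82406859380907, 'eye': array([0.46852116, 0.01739667, 1.90519064]), 'attitude': array([-3.09148883, -0.00575646, -1.59803599])}
side {'vertical_fov': 49.867617424292405, 'cx': 320.3979537204877, 'cy': 230.40278778610198, 'eye': array([-0.03299821, -0.81378039,  0.98185578]), 'attitude': array([-2.29298884,  0.01802155, -0.62697551])}
wrist {'vertical_fov': 65.69476061839603, 'cx': 320.2224454272349, 'cy': 239.66967825556236, 'hand_eye': array([[-1.16253133e-03, -9.72162039e-01, -2.34306675e-01,
         6.83093875e-02],
       [ 9.99999319e-01, -1.15407487e-03, -1.73203604e-04,
         2.54308274e-04],
       [-1.02025475e-04, -2.34306717e-01,  9.72162719e-01,
        -1.79122454e-01],
       [ 0.00000000e+00,  0.00000000e+00,  0.00000000e+00,
         1.00000000e+00]])}
```

View pics/top0.png

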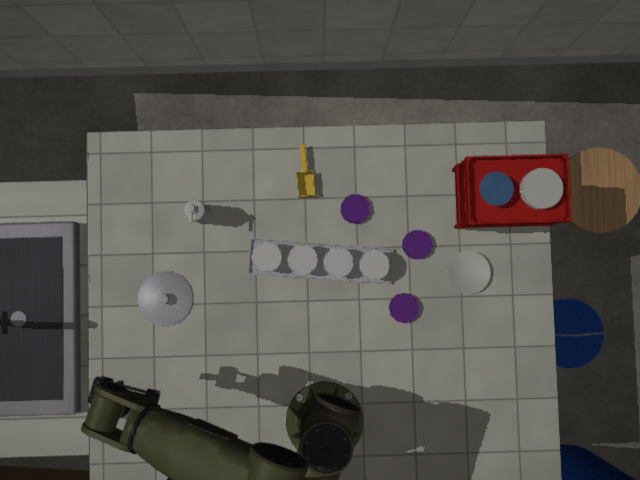

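View pics/side0.png

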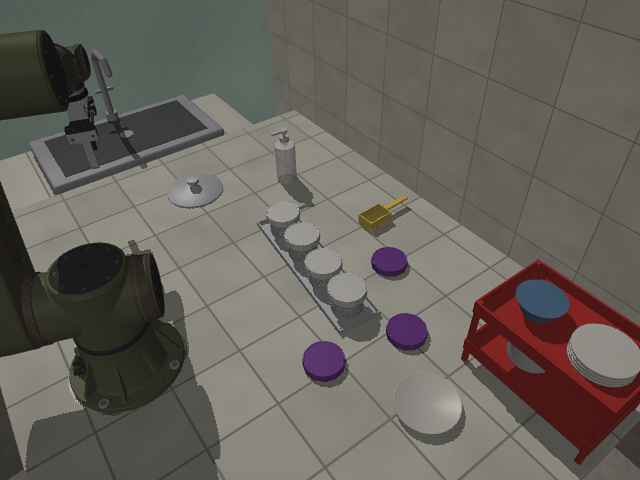

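The top view shows four white lids in the tray, at about (267,256), (302,260), (338,262) and (375,264). Image left is +y, so lid_1 is leftmost. Things I could mistake for them:
- purple lids at (355,209), (417,244) and (404,308)
- the saucer at (470,271)
- the plate at (542,188)
- the pot lid at (166,298)

I choose the white ones in the tray. Next I'll measure them.

```bash
cat > h.py <<'E'
import numpy as np, cv2
from scipy.spatial.transform import Rotation as R
from station import ctrl, eyes
def ray(c,uv,obs=None):
    f=240/np.tan(np.radians(c["vertical_fov"])/2)
    d=np.array([(uv[0]-c["cx"])/f,(uv[1]-c["cy"])/f,1.])
    if "eye" in c: return np.array(c["eye"]),R.from_euler("xyz",c["attitude"]).apply(d)
    T=np.eye(4);T[:3,:3]=R.from_euler("xyz",obs["eef_rot"]).as_matrix();T[:3,3]=obs["ee_pos"]
    T=T@c["hand_eye"];return T[:3,3],T[:3,:3]@d
def onz(c,uv,z,obs=None):
    e,d=ray(c,uv,obs);return e+d*(z-e[2])/d[2]
def tri(a,b):
    (e1,d1),(e2,d2)=a,b
    A=np.stack([d1,-d2],1);s=np.linalg.lstsq(A,e2-e1,rcond=None)[0]
    p,q=e1+d1*s[0],e2+d2*s[1];return (p+q)/2,np.linalg.norm(p-q)
E
python3 - <<'E'
from h import *
c=eyes.camera("top");s=eyes.camera("side")
g=cv2.cvtColor(c["frame"],cv2.COLOR_RGB2HSV)
m=((g[...,1]<25)&(g[...,2]>165)).astype(np.uint8)*255
m2=np.zeros_like(m);m2[235:290,245:400]=m[235:290,245:400]
n,l,st,ce=cv2.connectedComponentsWithStats(m2)
P=[]
for i in range(1,n):
    if st[i,4]>200: print(ce[i],st[i],onz(c,ce[i],.07))
for p in [(195,211),(166,298),(470,271),(307,185)]: print(p,onz(c,p,.02))
cv2.imwrite("pics/crop_top.png",cv2.resize(np.hstack([c["frame"][230:295,240:405,::-1],cv2.merge([m2]*3)[230:295,240:405]]),None,fx=2.4,fy=2.4,interpolation=cv2.INTER_CUBIC))
cv2.imwrite("pics/crop_side.png",cv2.resize(s["frame"][190:340,245:395,::-1],None,fx=4,fy=4))
E
```

```text
(195, 211) [0.67870611 0.39607216 0.02      ]
(166, 298) [0.40325612 0.49286365 0.02      ]
(470, 271) [ 0.46264838 -0.47890186  0.02      ]
(307, 185) [0.75309348 0.03493621 0.02      ]
```

View pics/crop_top.png

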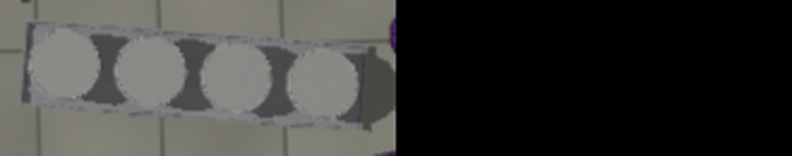

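View pics/crop_side.png

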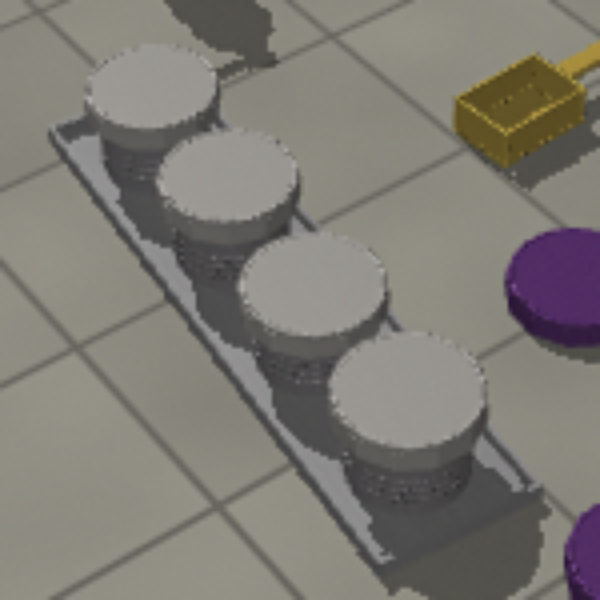

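The crops show the four white lids on their tins in the tray. My brightness threshold was too high, so I'll refit it.

```bash
python3 - <<'E'
from h import *
c=eyes.camera("top");s=eyes.camera("side")
f=c["frame"];g=cv2.cvtColor(f,cv2.COLOR_RGB2HSV)
print(f[258,267],f[262,338],f[262,285],f[275,320],f[246,300])
sub=f[230:295,240:405];gr=cv2.cvtColor(cv2.resize(sub,None,fx=4,fy=4,interpolation=cv2.INTER_CUBIC),cv2.COLOR_RGB2GRAY)
h=cv2.HoughCircles(gr,cv2.HOUGH_GRADIENT_ALT,1,100,param1=150,param2=.6,minRadius=45,maxRadius=75)
if h is not None:
  h=h[0][h[0][:,0].argsort()]
  P=[]
  for x,y,r in h:
    uv=((x+.5)/4-.5+240,(y+.5)/4-.5+230);p=onz(c,uv,.07);P.append(p);print(np.round(uv,1),r/4,p.round(4))
  P=np.array(P);print(np.linalg.norm(np.diff(P,axis=0),axis=1))
E
```

```text
[138 137 135] [138 137 135] [73 73 75] [76 75 77] [134 133 130]
[336.9 260.9] 15.774384 [ 0.5056 -0.0522  0.07  ]
[]
```

```bash
python3 - <<'E'
from h import *
c=eyes.camera("top");s=eyes.camera("side")
f=c["frame"]
P=[]
for (u,v) in [(267,256),(302,260),(338,262),(375,264)]:
    m=cv2.inRange(f,np.array(f[v,u])-4.,np.array(f[v,u])+4.)
    m2=np.zeros_like(m);cv2.circle(m2,(u,v),20,255,-1);m&=m2
    m=cv2.morphologyEx(m,cv2.MORPH_OPEN,np.ones((3,3),np.uint8))
    n,l,st,ce=cv2.connectedComponentsWithStats(m);i=l[v,u]
    cn=cv2.findContours((l==i).astype(np.uint8),cv2.RETR_EXTERNAL,cv2.CHAIN_APPROX_NONE)[0][0]
    (x,y),r=cv2.minEnclosingCircle(cn)
    e=cv2.fitEllipse(cn)
    p=onz(c,e[0],.07);P.append(p);print(st[i],ce[i].round(1),(round(x,1),round(y,1),round(r,1)),np.round(e[0],1),np.round(e[1],1),p.round(4))
P=np.array(P);print(np.linalg.norm(np.diff(P,axis=0),axis=1)); d=P[0]-P[3];print(np.arctan2(-d[0],d[1]),P.mean(0))
E
```

```text
[253 242  28  28 586] [266.7 256.3] (267.2, 256.0, 14.3) [266.6 256.2] [26.3 26.7] [0.5259 0.1658 0.07  ]
[289 246  27  28 588] [302.4 259.2] (302.5, 259.4, 14.1) [302.4 259.3] [26.2 26.9] [0.5134 0.0548 0.07  ]
[325 249  27  27 583] [338.1 261.8] (338.4, 261.5, 14.2) [338.1 261.8] [26.  26.8] [ 0.5026 -0.056   0.07  ]
[361 250  27  28 584] [374.1 264.1] (374.2, 264.1, 14.2) [374.1 264.1] [26.  26.8] [ 0.4923 -0.1677  0.07  ]
[0.11173853 0.11134714 0.1121782 ]
-0.1004178934174772 [ 0.50856186 -0.00078874  0.07      ]
```

View pics/wrist0.png

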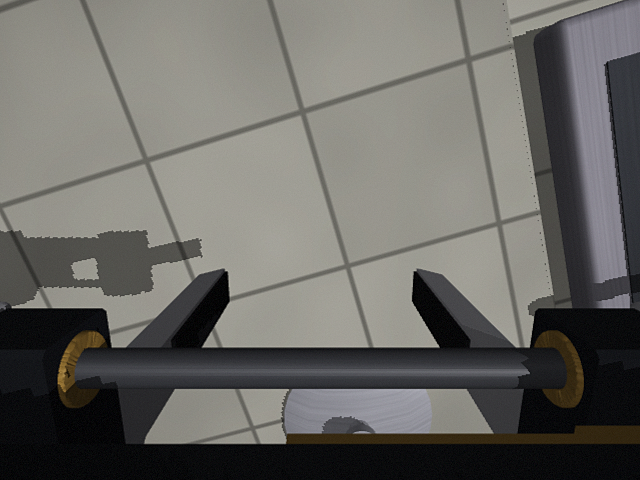

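The spacings come out at 111–112 mm against the 112 mm given, and the tray yaw is about -0.10 rad. I'll go to lid 1's near edge, 30 mm from its middle towards the robot, at roughly (496,169).

{"api": "jog_arm", "payload": {
  "moves": [
    [[35,-35,0],[0,0,0],0],
    [[60,-60,0],[0,0,0],0],
    [[85,-90,0],[0,0,0],0],
    [[110,-118,0],[0,0,0],0],
    [[135,-144,0],[0,0,0],0]
  ],
  "squeeze": 20
}}

```text
time_s: 0.87
ee_pos: [0.292, 0.3817, 0.2056]
eef_rot: [3.141, 0.0, 2.854]
force: [0.5, 0.3, 0.2]
grip_width: 0.0644
```

{"api": "jog_arm", "payload": {
  "moves": [
    [[26,-26,-15],[0,0,0],0],
    [[52,-54,-30],[0,0,0],0],
    [[78,-82,-45],[0,0,0],0],
    [[104,-110,-60],[0,0,0],0],
    [[130,-138,-75],[0,0,0],0]
  ]
}}

```text
time_s: 1.28
ee_pos: [0.4221, 0.2438, 0.13]
eef_rot: [3.141, 0.0, 2.854]
force: [0.4, 0.3, -0.5]
grip_width: 0.0311
```

{"api": "jog_arm", "payload": {
  "moves": [
    [[26,-26,-10],[0,0,0],0],
    [[52,-52,-20],[0,0,0],0],
    [[75,-76,-30],[0,0,0],0],
    [[75,-76,-30],[0,0,0],0],
    [[75,-76,-30],[0,0,0],0]
  ]
}}

```text
time_s: 1.7
ee_pos: [0.4964, 0.1683, 0.0998]
eef_rot: [-3.141, -0.001, 2.851]
force: [-0.1, 0.8, 0.1]
grip_width: 0.0008
```

```bash
python3 - <<'E'
from h import *
o=ctrl.get_obs();print({k:np.round(v,4) for k,v in o.items()})
c=eyes.camera("wrist");cv2.imwrite("pics/w1.png",c["frame"][:,:,::-1])
s=eyes.camera("side");cv2.imwrite("pics/s1.png",s["frame"][:,:,::-1])
E
```

```text
{'time_s': np.float64(1.7), 'qpos': array([ 0.2569,  0.3579,  1.7067,  0.    ,  1.0783, -1.0236]), 'joint_vel': array([ 0.0513, -0.0309,  0.0149,  0.0046,  0.0051,  0.0187]), 'tau': array([ -2.7064, -50.6276, -31.646 ,  -0.1131,  -0.0791,  -0.3734]), 'ee_pos': array([0.4964, 0.1683, 0.0998]), 'eef_rot': array([-3.1410e+00, -1.1000e-03,  2.8512e+00]), 'force': array([-0.1317,  0.7628,  0.1   ]), 'moment': array([ 0.0021, -0.0045, -0.02  ]), 'grip_width': np.float64(0.0008)}
```

View pics/w1.png

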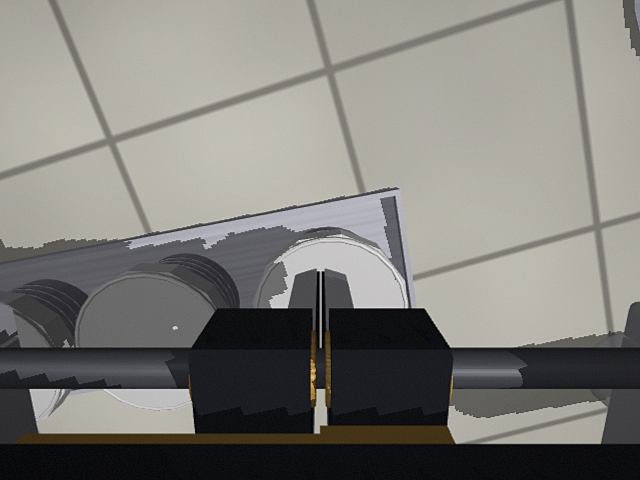

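View pics/s1.png

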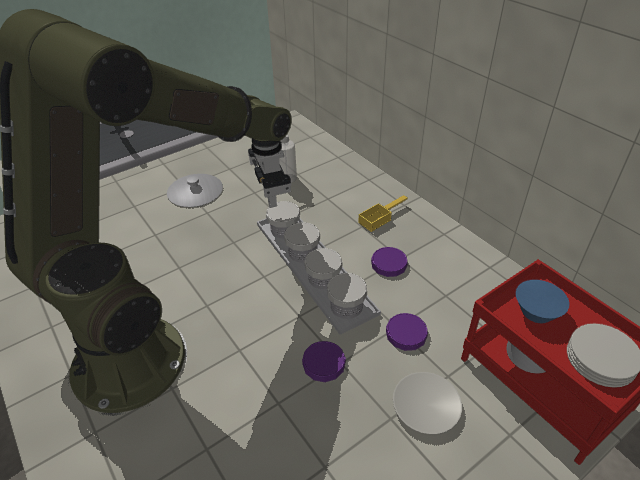

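The tip is over lid 1's near edge: tip pixel about (320,270), lid spanning about 258–410. Now I'll descend slowly.

{"api": "jog_arm", "payload": {
  "moves": [
    [[0,0,-10],[0,0,0],0],
    [[0,0,-17],[0,0,0],0],
    [[0,0,-20],[0,0,0],0],
    [[0,0,-21],[0,0,0],0],
    [[0,0,-22],[0,0,0],0]
  ]
}}

```text
time_s: 2.22
ee_pos: [0.4959, 0.1697, 0.0783]
eef_rot: [-3.141, -0.0, 2.854]
force: [0.4, 0.8, 0.1]
grip_width: 0.0006
```

{"api": "jog_arm", "payload": {
  "moves": [
    [[0,0,-0.6],[0,0,0],0],
    [[0,0,-1.2],[0,0,0],0],
    [[0,0,-1.5],[0,0,0],0]
  ]
}}

```text
time_s: 2.47
ee_pos: [0.4962, 0.1694, 0.0771]
eef_rot: [3.141, 0.0, 2.854]
force: [-0.0, 0.5, -0.9]
grip_width: 0.0002
```

{"api": "jog_arm", "payload": {
  "moves": [
    [[0,0,-0.5],[0,0,0],0],
    [[0,0,-1],[0,0,0],0],
    [[0,0,-1],[0,0,0],0]
  ]
}}

```text
time_s: 2.72
ee_pos: [0.4961, 0.1693, 0.0759]
eef_rot: [-3.142, -0.0, 2.854]
force: [0.2, 0.0, -0.1]
grip_width: 0.0004
```

{"api": "jog_arm", "payload": {
  "moves": [
    [[0,0,-0.5],[0,0,0],0],
    [[0,0,-1],[0,0,0],0],
    [[0,0,-1],[0,0,0],0]
  ]
}}

```text
time_s: 2.97
ee_pos: [0.4961, 0.1693, 0.0749]
eef_rot: [-3.142, -0.0, 2.854]
force: [-0.3, 0.9, 0.1]
grip_width: 0.0005
```

{"api": "jog_arm", "payload": {
  "moves": [
    [[0,0,-0.5],[0,0,0],0],
    [[0,0,-1],[0,0,0],0],
    [[0,0,-1],[0,0,0],0]
  ]
}}

```text
time_s: 3.22
ee_pos: [0.4961, 0.1693, 0.0739]
eef_rot: [-3.142, -0.0, 2.854]
force: [-0.8, -0.5, 0.1]
grip_width: 0.0003
```

{"api": "jog_arm", "payload": {
  "moves": [
    [[0,0,-0.5],[0,0,0],0],
    [[0,0,-1],[0,0,0],0],
    [[0,0,-1],[0,0,0],0]
  ]
}}

```text
time_s: 3.47
ee_pos: [0.4961, 0.1694, 0.0729]
eef_rot: [-3.142, -0.0, 2.854]
force: [-0.1, -0.7, 0.6]
grip_width: 0.0005
```

{"api": "jog_arm", "payload": {
  "moves": [
    [[0,0,-0.5],[0,0,0],0],
    [[0,0,-1],[0,0,0],0],
    [[0,0,-1],[0,0,0],0]
  ]
}}

```text
time_s: 3.72
ee_pos: [0.4961, 0.1694, 0.0718]
eef_rot: [-3.142, -0.0, 2.854]
force: [0.6, 0.3, -0.0]
grip_width: 0.0008
```

{"api": "jog_arm", "payload": {
  "moves": [
    [[0,0,-0.5],[0,0,0],0],
    [[0,0,-1],[0,0,0],0],
    [[0,0,-1],[0,0,0],0]
  ]
}}

```text
time_s: 3.97
ee_pos: [0.4962, 0.1694, 0.0714]
eef_rot: [3.142, 0.0, 2.854]
force: [-2.1, -1.0, 5.1]
grip_width: 0.0001
```

{"api": "jog_arm", "payload": {
  "moves": [
    [[0,0,-0.4],[0,0,0],0],
    [[0,0,-0.4],[0,0,0],0]
  ]
}}

```text
time_s: 4.13
ee_pos: [0.4962, 0.1694, 0.0713]
eef_rot: [3.141, 0.0, 2.854]
force: [-4.3, -1.6, 10.1]
grip_width: 0.0004
```

```bash
python3 - <<'E'
from h import *
o=ctrl.get_obs();print({k:np.round(v,4) for k,v in o.items()})
E
```

```text
{'time_s': np.float64(4.1333), 'qpos': array([ 2.5920e-01,  3.9720e-01,  1.7283e+00, -1.0000e-04,  1.0158e+00,
       -1.0239e+00]), 'joint_vel': array([ 0.    , -0.    ,  0.0026,  0.0018, -0.0023,  0.0018]), 'tau': array([-3.47000e-02, -4.87458e+01, -2.87031e+01,  7.61000e-02,
       -1.10050e+00, -1.00000e-04]), 'ee_pos': array([0.4962, 0.1694, 0.0713]), 'eef_rot': array([3.1415e+00, 3.0000e-04, 2.8539e+00]), 'force': array([-4.2798, -1.6421, 10.0877]), 'moment': array([-0.2361,  0.7855,  0.0082]), 'grip_width': np.float64(0.0004)}
```

Lid 1 is firm: 10 N at 71.3 mm with no travel. On to lid 2.

{"api": "jog_arm", "payload": {
  "moves": [
    [[0,0,14],[0,0,0],0],
    [[-4,-40,15],[0,0,0],0],
    [[-8,-80,15],[0,0,0],0],
    [[-11,-111,13],[0,0,0],0],
    [[-11,-111,8],[0,0,0],0]
  ]
}}

```text
time_s: 4.55
ee_pos: [0.4849, 0.0545, 0.079]
eef_rot: [-3.141, 0.001, 2.851]
force: [-0.0, 0.3, 0.2]
grip_width: 0.0005
```

{"api": "jog_arm", "payload": {
  "moves": [
    [[0,0,-0.5],[0,0,0],0],
    [[0,0,-1],[0,0,0],0],
    [[0,0,-1],[0,0,0],0]
  ]
}}

```text
time_s: 4.8
ee_pos: [0.4852, 0.0592, 0.0775]
eef_rot: [3.142, -0.0, 2.855]
force: [0.2, -0.2, -0.1]
grip_width: 0.0005
```

{"api": "jog_arm", "payload": {
  "moves": [
    [[0,0,-0.5],[0,0,0],0],
    [[0,0,-1],[0,0,0],0],
    [[0,0,-1],[0,0,0],0]
  ]
}}

```text
time_s: 5.05
ee_pos: [0.4851, 0.0589, 0.0765]
eef_rot: [-3.142, -0.0, 2.855]
force: [0.6, 0.5, -0.8]
grip_width: 0.0003
```

{"api": "jog_arm", "payload": {
  "moves": [
    [[0,0,-0.5],[0,0,0],0],
    [[0,0,-1],[0,0,0],0],
    [[0,0,-1],[0,0,0],0]
  ]
}}

```text
time_s: 5.3
ee_pos: [0.4851, 0.0585, 0.0755]
eef_rot: [-3.142, -0.0, 2.854]
force: [0.1, -0.1, -0.4]
grip_width: -0.0003
```

{"api": "jog_arm", "payload": {
  "moves": [
    [[0,0,-0.5],[0,0,0],0],
    [[0,0,-1],[0,0,0],0],
    [[0,0,-1],[0,0,0],0]
  ]
}}

```text
time_s: 5.55
ee_pos: [0.4851, 0.0584, 0.0745]
eef_rot: [-3.142, -0.0, 2.854]
force: [0.1, 0.3, -0.5]
grip_width: 0.0006
```

{"api": "jog_arm", "payload": {
  "moves": [
    [[0,0,-0.5],[0,0,0],0],
    [[0,0,-1],[0,0,0],0],
    [[0,0,-1],[0,0,0],0]
  ]
}}

```text
time_s: 5.8
ee_pos: [0.4851, 0.0583, 0.0734]
eef_rot: [-3.142, -0.0, 2.854]
force: [-0.3, -0.0, 0.2]
grip_width: 0.0002
```

{"api": "jog_arm", "payload": {
  "moves": [
    [[0,0,-0.5],[0,0,0],0],
    [[0,0,-1],[0,0,0],0],
    [[0,0,-1],[0,0,0],0]
  ]
}}

```text
time_s: 6.05
ee_pos: [0.4852, 0.0584, 0.0732]
eef_rot: [3.142, 0.0, 2.854]
force: [-4.5, -0.8, 8.3]
grip_width: 0.0005
```

Lid 2 is firm: 8.3 N at 73.2 mm with no travel. Next is lid 3.

{"api": "jog_arm", "payload": {
  "moves": [
    [[0,0,12],[0,0,0],0],
    [[-4,-40,13],[0,0,0],0],
    [[-8,-80,13],[0,0,0],0],
    [[-11,-112,11],[0,0,0],0],
    [[-11,-112,6],[0,0,0],0]
  ]
}}

```text
time_s: 6.47
ee_pos: [0.474, -0.0577, 0.0791]
eef_rot: [-3.141, 0.002, 2.85]
force: [-0.6, 0.8, -0.6]
grip_width: 0.0005
```

{"api": "jog_arm", "payload": {
  "moves": [
    [[0,0,-0.5],[0,0,0],0],
    [[0,0,-1],[0,0,0],0],
    [[0,0,-1],[0,0,0],0]
  ]
}}

```text
time_s: 6.72
ee_pos: [0.4742, -0.0528, 0.0775]
eef_rot: [3.142, -0.0, 2.855]
force: [-0.5, 0.4, 0.2]
grip_width: 0.0004
```

{"api": "jog_arm", "payload": {
  "moves": [
    [[0,0,-0.5],[0,0,0],0],
    [[0,0,-1],[0,0,0],0],
    [[0,0,-1],[0,0,0],0]
  ]
}}

```text
time_s: 6.97
ee_pos: [0.4742, -0.053, 0.0765]
eef_rot: [3.142, -0.0, 2.855]
force: [0.7, -0.8, 0.1]
grip_width: 0.0005
```

{"api": "jog_arm", "payload": {
  "moves": [
    [[0,0,-0.5],[0,0,0],0],
    [[0,0,-1],[0,0,0],0],
    [[0,0,-1],[0,0,0],0]
  ]
}}

```text
time_s: 7.22
ee_pos: [0.4741, -0.0535, 0.0755]
eef_rot: [-3.142, -0.0, 2.854]
force: [0.4, 0.8, 0.3]
grip_width: 0.0001
```

{"api": "jog_arm", "payload": {
  "moves": [
    [[0,0,-0.5],[0,0,0],0],
    [[0,0,-1],[0,0,0],0],
    [[0,0,-1],[0,0,0],0]
  ]
}}

```text
time_s: 7.47
ee_pos: [0.4741, -0.0537, 0.0744]
eef_rot: [-3.142, -0.0, 2.854]
force: [0.6, -0.9, 0.6]
grip_width: 0.0005
```

{"api": "jog_arm", "payload": {
  "moves": [
    [[0,0,-0.5],[0,0,0],0],
    [[0,0,-1],[0,0,0],0],
    [[0,0,-1],[0,0,0],0]
  ]
}}

```text
time_s: 7.72
ee_pos: [0.4741, -0.0536, 0.0735]
eef_rot: [-3.142, -0.0, 2.854]
force: [0.4, -0.1, 0.2]
grip_width: 0.0003
```

{"api": "jog_arm", "payload": {
  "moves": [
    [[0,0,-0.5],[0,0,0],0],
    [[0,0,-1],[0,0,0],0],
    [[0,0,-1],[0,0,0],0]
  ]
}}

```text
time_s: 7.97
ee_pos: [0.4741, -0.0536, 0.0725]
eef_rot: [-3.142, -0.0, 2.854]
force: [-0.1, 1.2, 0.9]
grip_width: 0.0003
```

{"api": "jog_arm", "payload": {
  "moves": [
    [[0,0,-0.5],[0,0,0],0],
    [[0,0,-1],[0,0,0],0],
    [[0,0,-1],[0,0,0],0]
  ]
}}

```text
time_s: 8.22
ee_pos: [0.4741, -0.0536, 0.0714]
eef_rot: [-3.142, -0.0, 2.854]
force: [-0.2, 0.0, 0.2]
grip_width: 0.0006
```

{"api": "jog_arm", "payload": {
  "moves": [
    [[0,0,-0.5],[0,0,0],0],
    [[0,0,-1],[0,0,0],0],
    [[0,0,-1],[0,0,0],0]
  ]
}}

```text
time_s: 8.47
ee_pos: [0.4741, -0.0536, 0.0704]
eef_rot: [-3.142, -0.0, 2.854]
force: [0.4, 0.4, 0.6]
grip_width: 0.0003
```

{"api": "jog_arm", "payload": {
  "moves": [
    [[0,0,-0.5],[0,0,0],0],
    [[0,0,-1],[0,0,0],0],
    [[0,0,-1],[0,0,0],0]
  ]
}}

```text
time_s: 8.72
ee_pos: [0.4741, -0.0536, 0.0694]
eef_rot: [-3.142, -0.0, 2.854]
force: [0.4, 0.3, -0.3]
grip_width: 0.0002
```

{"api": "jog_arm", "payload": {
  "moves": [
    [[0,0,-0.5],[0,0,0],0],
    [[0,0,-1],[0,0,0],0],
    [[0,0,-1],[0,0,0],0]
  ]
}}

```text
time_s: 8.97
ee_pos: [0.4741, -0.0536, 0.0684]
eef_rot: [-3.142, -0.0, 2.854]
force: [-0.2, 0.0, -0.8]
grip_width: 0.0003
```

{"api": "jog_arm", "payload": {
  "moves": [
    [[0,0,-0.5],[0,0,0],0],
    [[0,0,-1],[0,0,0],0],
    [[0,0,-1],[0,0,0],0]
  ]
}}

```text
time_s: 9.22
ee_pos: [0.4741, -0.0536, 0.0675]
eef_rot: [-3.142, -0.0, 2.854]
force: [0.4, 0.7, -0.2]
grip_width: 0.0002
```

{"api": "jog_arm", "payload": {
  "moves": [
    [[0,0,-0.5],[0,0,0],0],
    [[0,0,-1],[0,0,0],0],
    [[0,0,-1],[0,0,0],0]
  ]
}}

```text
time_s: 9.47
ee_pos: [0.4742, -0.0537, 0.0671]
eef_rot: [-3.142, 0.0, 2.854]
force: [-2.8, 0.4, 8.5]
grip_width: 0.0002
```

```bash
python3 - <<'E'
from h import *
o=ctrl.get_obs();print(o["ee_pos"],o["force"],o["moment"])
c=eyes.camera("wrist");cv2.imwrite("pics/w2.png",c["frame"][:,:,::-1])
s=eyes.camera("side");cv2.imwrite("pics/s2.png",cv2.resize(s["frame"][190:340,245:395,::-1],None,fx=4,fy=4))
E
```

```text
[ 0.4742067  -0.05365979  0.06708783] [-2.81019866  0.42607948  8.48700282] [ 0.08441747  0.69172741 -0.02924549]
```

View pics/w2.png

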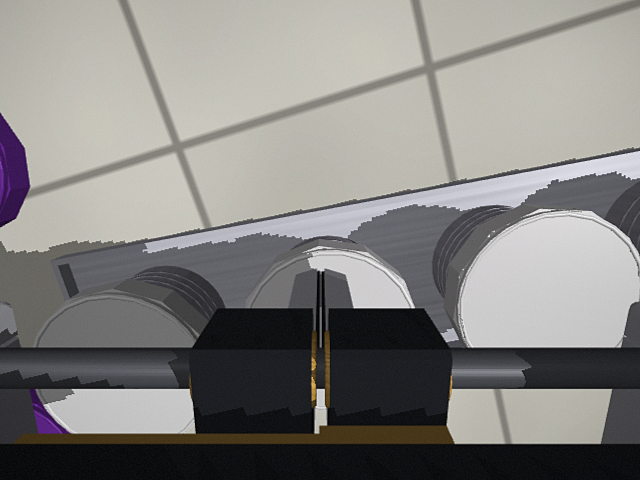

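View pics/s2.png

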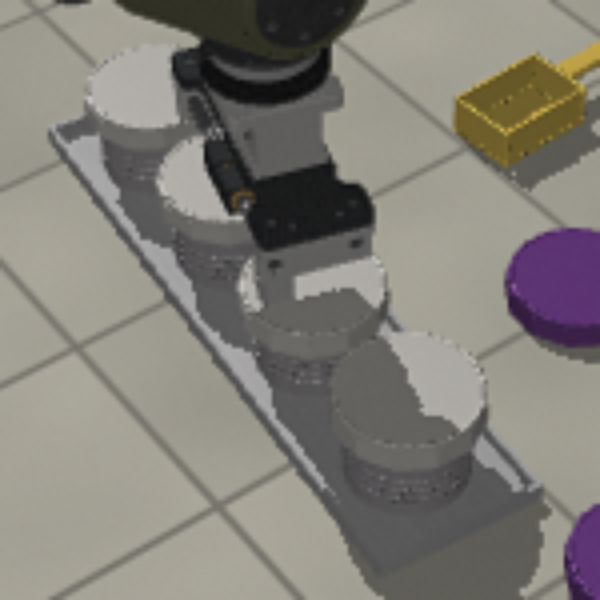

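Lid 3's contact was abrupt: zero force, then 8.5 N at 67.1 mm. The view shows it level, so lid 3 is firm. Next is lid 4.

{"api": "jog_arm", "payload": {
  "moves": [
    [[0,0,14],[0,0,0],0],
    [[-4,-40,18],[0,0,0],0],
    [[-8,-80,18],[0,0,0],0],
    [[-11,-111,15],[0,0,0],0],
    [[-11,-111,12],[0,0,0],0]
  ]
}}

```text
time_s: 9.98
ee_pos: [0.4628, -0.1688, 0.0788]
eef_rot: [-3.141, 0.001, 2.85]
force: [0.1, -0.1, -0.6]
grip_width: 0.0007
```

{"api": "jog_arm", "payload": {
  "moves": [
    [[0,0,-0.5],[0,0,0],0],
    [[0,0,-1],[0,0,0],0],
    [[0,0,-1],[0,0,0],0]
  ]
}}

```text
time_s: 10.23
ee_pos: [0.4632, -0.1637, 0.0775]
eef_rot: [3.141, -0.0, 2.855]
force: [-0.9, -0.7, 0.7]
grip_width: 0.0003
```

{"api": "jog_arm", "payload": {
  "moves": [
    [[0,0,-0.5],[0,0,0],0],
    [[0,0,-1],[0,0,0],0],
    [[0,0,-1],[0,0,0],0]
  ]
}}

```text
time_s: 10.48
ee_pos: [0.4632, -0.1641, 0.0766]
eef_rot: [-3.142, 0.0, 2.855]
force: [0.5, 0.4, 0.3]
grip_width: 0.0004
```

{"api": "jog_arm", "payload": {
  "moves": [
    [[0,0,-0.5],[0,0,0],0],
    [[0,0,-1],[0,0,0],0],
    [[0,0,-1],[0,0,0],0]
  ]
}}

```text
time_s: 10.73
ee_pos: [0.4631, -0.1645, 0.0755]
eef_rot: [3.142, -0.0, 2.854]
force: [0.6, -0.3, 0.9]
grip_width: 0.0002
```

{"api": "jog_arm", "payload": {
  "moves": [
    [[0,0,-0.5],[0,0,0],0],
    [[0,0,-1],[0,0,0],0],
    [[0,0,-1],[0,0,0],0]
  ]
}}

```text
time_s: 10.98
ee_pos: [0.4631, -0.1646, 0.0744]
eef_rot: [3.142, -0.0, 2.854]
force: [-0.9, 0.1, -0.2]
grip_width: 0.0001
```

{"api": "jog_arm", "payload": {
  "moves": [
    [[0,0,-0.5],[0,0,0],0],
    [[0,0,-1],[0,0,0],0],
    [[0,0,-1],[0,0,0],0]
  ]
}}

```text
time_s: 11.23
ee_pos: [0.4631, -0.1646, 0.0734]
eef_rot: [3.142, -0.0, 2.854]
force: [-0.1, 0.5, 0.5]
grip_width: 0.0004
```

{"api": "jog_arm", "payload": {
  "moves": [
    [[0,0,-0.5],[0,0,0],0],
    [[0,0,-1],[0,0,0],0],
    [[0,0,-1],[0,0,0],0]
  ]
}}

```text
time_s: 11.48
ee_pos: [0.4631, -0.1647, 0.0725]
eef_rot: [-3.142, -0.0, 2.854]
force: [-1.4, 0.2, 1.4]
grip_width: 0.0005
```

{"api": "jog_arm", "payload": {
  "moves": [
    [[0,0,-0.5],[0,0,0],0],
    [[0,0,-1],[0,0,0],0],
    [[0,0,-1],[0,0,0],0]
  ]
}}

```text
time_s: 11.73
ee_pos: [0.4633, -0.1647, 0.072]
eef_rot: [-3.141, 0.0, 2.854]
force: [-3.3, 0.3, 8.1]
grip_width: 0.0006
```

Lid 4 also stopped abruptly. The rocking force may be below the force noise of about 0.9 N, with what I felt being the end stop. So I'll compare the heights I felt with the heights seen in the first pictures, and look at lid 4 now.

```bash
python3 - <<'E'
from h import *
s=eyes.camera("side");t=eyes.camera("top")
cv2.imwrite("pics/s3.png",s["frame"][:,:,::-1])
c=eyes.camera("wrist");cv2.imwrite("pics/w3.png",c["frame"][:,:,::-1])
A=cv2.imread("pics/side0.png")[190:340,245:395];B=s["frame"][190:340,245:395,::-1]
cv2.imwrite("pics/cmp34.png",cv2.resize(np.hstack([A[60:,30:],B[60:,30:]]),None,fx=3.3,fy=3.3,interpolation=cv2.INTER_NEAREST))
# triangulate lid tops from first images
S0=cv2.imread("pics/side0.png")[:,:,::-1]
T=[(266.6,256.2),(302.4,259.3),(338.1,261.8),(374.1,264.1)]
seeds=[(283,211),(302,235),(323,261),(347,287)]
for tv,(u,v) in zip(T,seeds):
    m=cv2.inRange(S0,S0[v,u].astype(float)-5,S0[v,u].astype(float)+5)
    z=np.zeros_like(m);cv2.circle(z,(u,v),26,255,-1);m=cv2.morphologyEx(m&z,cv2.MORPH_OPEN,np.ones((3,3),np.uint8))
    n,l,st,ce=cv2.connectedComponentsWithStats(m);i=l[v,u]
    cn=cv2.findContours((l==i).astype(np.uint8),cv2.RETR_EXTERNAL,cv2.CHAIN_APPROX_NONE)[0][0]
    e=cv2.fitEllipse(cn)
    p,g=tri(ray(t,tv),ray(s,e[0]));print(S0[v,u],st[i],np.round(e[0],1),np.round(e[1],1),p.round(4),round(g,4))
E
```

```text
[154 151 147] [268 201  30  20 465] [282.5 211. ] [18.8 29.4] [0.5259 0.1662 0.0685] 0.0004
[154 151 147] [286 223  32  22 533] [301.6 233.5] [20.2 31.3] [0.5137 0.0547 0.0698] 0.0008
[153 150 145] [306 249  34  25 642] [322.9 260.7] [23.3 32.9] [ 0.5029 -0.0564  0.0625] 0.0004
[152 149 144] [328 274  37  28 775] [346.6 287.1] [26.2 35.6] [ 0.4921 -0.1677  0.069 ] 0.0007
```

View pics/cmp34.png

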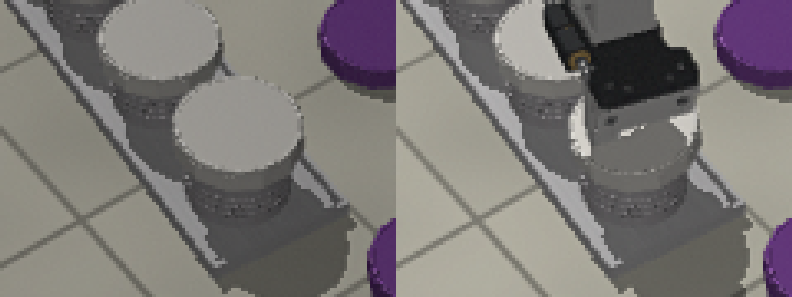

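View pics/w3.png

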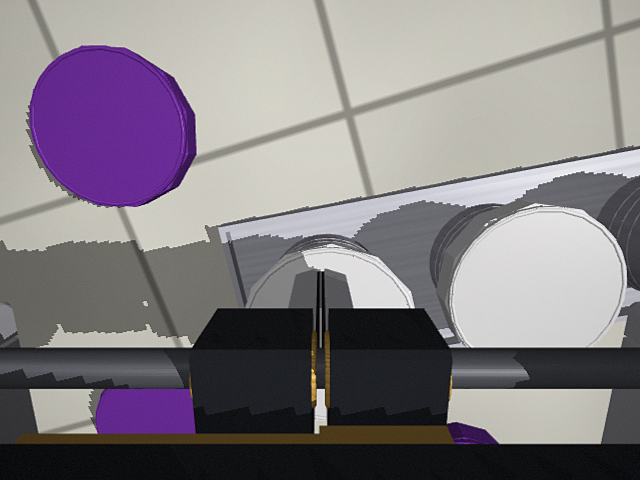

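```bash
python3 - <<'E'
from h import *
o=ctrl.get_obs();print(o["time_s"],o["ee_pos"],o["force"],o["moment"])
c=eyes.camera("wrist")
T=np.eye(4);T[:3,:3]=R.from_euler("xyz",o["eef_rot"]).as_matrix();T[:3,3]=o["ee_pos"];T=T@c["hand_eye"];f=240/np.tan(np.radians(c["vertical_fov"])/2)
def pr(p):
    q=np.linalg.inv(T)@np.r_[p,1];return (q[:2]/q[2]*f+[c["cx"],c["cy"]]).round(1)
C=np.array([.4923,-.1677,.0724]);print("tcp",pr(o["ee_pos"]),"lid4 centre",pr(C),"near edge",pr(C+[-.0463,.0047,0]),"left/right",pr(C+[-.0047,-.0463,0]),pr(C+[.0047,.0463,0]))
C=np.array([.5026,-.056,.0672]);print("lid3 c",pr(C),pr(C+[-.0463,.0047,0]),pr(C+[.0047,.0463,0]))
# lid3 measured in wrist
g=c["frame"];m=cv2.inRange(g,(205,200,190),(255,255,255))
cn=[k for k in cv2.findContours(m,cv2.RETR_EXTERNAL,cv2.CHAIN_APPROX_NONE)[0] if cv2.contourArea(k)>1500]
for k in cn: print(cv2.boundingRect(k),g[280,540])
E
```

```text
11.8833 [ 0.46324913 -0.16471904  0.07205866] [-3.35946901  1.49726311  8.23850577] [0.10688443 0.57013451 0.00370312]
tcp [319.8 287.4] lid4 centre [330.1 338.8] near edge [313.3 255.6] left/right [244.4 353.6] [417.6 323.7]
lid3 c [538.3 296.2] [533.5 210.5] [628.  280.6]
(302, 248, 113, 60) [214 213 215]
(452, 207, 175, 140) [214 213 215]
(399, 149, 241, 59) [214 213 215]
(126, 121, 240, 131) [214 213 215]
(337, 43, 101, 63) [214 213 215]
(138, 24, 203, 131) [214 213 215]
```

Lid 4 holds 8.2 N steadily. In the side view its outline hasn't changed from the first picture, and neither had lid 3's under pressure, so neither of them tips. The lid 1 and 2 probes weren't checked by picture, so I'll press those again, a little further out (34 mm), and look while pressing. First a slightly harder push on lid 4.

{"api": "jog_arm", "payload": {
  "moves": [
    [[0,0,-0.3],[0,0,0],0],
    [[0,0,-0.3],[0,0,0],0],
    [[0,0,-0.3],[0,0,0],0]
  ]
}}

```text
time_s: 12.18
ee_pos: [0.4633, -0.1647, 0.0719]
eef_rot: [-3.141, 0.001, 2.854]
force: [-4.3, 0.6, 10.4]
grip_width: 0.0005
```

{"api": "jog_arm", "payload": {
  "moves": [
    [[0,0,14],[0,0,0],0],
    [[4,40,14],[0,0,0],0],
    [[8,80,14],[0,0,0],0],
    [[12,120,14],[0,0,0],0],
    [[16,160,14],[0,0,0],0]
  ]
}}

```text
time_s: 12.6
ee_pos: [0.479, -0.003, 0.0854]
eef_rot: [3.141, 0.0, 2.853]
force: [0.3, 0.2, -0.9]
grip_width: 0.0002
```

{"api": "jog_arm", "payload": {
  "moves": [
    [[1,30,0],[0,0,0],0],
    [[2,62,0],[0,0,0],0],
    [[2,63,-8],[0,0,0],0],
    [[2,63,-9],[0,0,0],0],
    [[2,63,-9],[0,0,0],0]
  ]
}}

```text
time_s: 13.02
ee_pos: [0.4808, 0.058, 0.0757]
eef_rot: [-3.141, -0.001, 2.854]
force: [0.6, -0.2, 0.4]
grip_width: 0.0006
```

{"api": "jog_arm", "payload": {
  "moves": [
    [[0,0,-1],[0,0,0],0],
    [[0,0,-1.5],[0,0,0],0],
    [[0,0,-2],[0,0,0],0],
    [[0,0,-2],[0,0,0],0]
  ]
}}

```text
time_s: 13.35
ee_pos: [0.4812, 0.0578, 0.0743]
eef_rot: [3.142, 0.0, 2.853]
force: [-0.1, 0.1, -0.5]
grip_width: 0.0002
```

{"api": "jog_arm", "payload": {
  "moves": [
    [[0,0,-0.4],[0,0,0],0],
    [[0,0,-0.4],[0,0,0],0]
  ]
}}

```text
time_s: 13.52
ee_pos: [0.4811, 0.0582, 0.0739]
eef_rot: [3.142, 0.0, 2.853]
force: [-0.6, 0.3, -0.3]
grip_width: 0.0006
```

{"api": "jog_arm", "payload": {
  "moves": [
    [[0,0,-0.4],[0,0,0],0],
    [[0,0,-0.4],[0,0,0],0]
  ]
}}

```text
time_s: 13.68
ee_pos: [0.4811, 0.0583, 0.0734]
eef_rot: [-3.142, 0.0, 2.854]
force: [-0.5, -0.2, 0.1]
grip_width: 0.0003
```

```bash
python3 - <<'E'
from h import *
o=ctrl.get_obs();print(o["time_s"],o["ee_pos"],o["force"])
s=eyes.camera("side")
A=cv2.imread("pics/side0.png")[190:275,260:350];B=s["frame"][190:275,260:350,::-1]
cv2.imwrite("pics/cmp2.png",cv2.resize(np.hstack([A,B]),None,fx=4.4,fy=4.4,interpolation=cv2.INTER_NEAREST))
E
```

```text
13.6833 [0.4811235  0.05834881 0.07344906] [-0.52982649 -0.15113269  0.07469598]
```

View pics/cmp2.png

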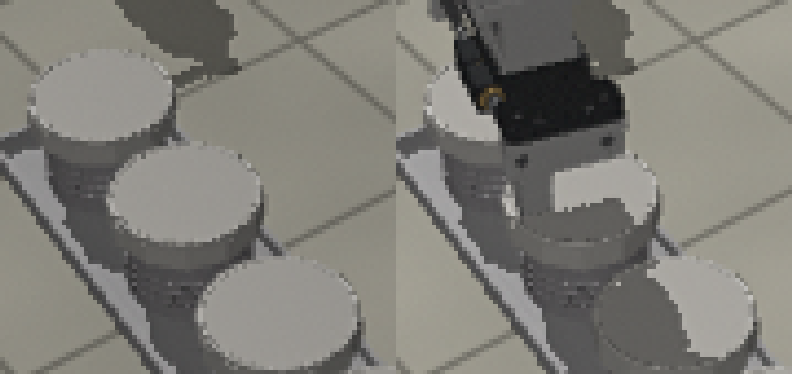

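Lid 2 isn't touched yet and is still level. I'll continue down.

{"api": "jog_arm", "payload": {
  "moves": [
    [[0,0,-0.4],[0,0,0],0],
    [[0,0,-0.4],[0,0,0],0]
  ]
}}

```text
time_s: 13.9
ee_pos: [0.4812, 0.0584, 0.0732]
eef_rot: [-3.142, 0.0, 2.854]
force: [-0.7, -0.3, 2.0]
grip_width: 0.0007
```

{"api": "jog_arm", "payload": {
  "moves": [
    [[0,0,-0.4],[0,0,0],0],
    [[0,0,-0.4],[0,0,0],0]
  ]
}}

```text
time_s: 14.07
ee_pos: [0.4812, 0.0584, 0.0731]
eef_rot: [-3.142, 0.0, 2.854]
force: [-3.5, -1.0, 7.8]
grip_width: 0.0006
```

{"api": "jog_arm", "payload": {
  "moves": [
    [[0,0,-0.4],[0,0,0],0],
    [[0,0,-0.4],[0,0,0],0]
  ]
}}

```text
time_s: 14.23
ee_pos: [0.4812, 0.0584, 0.0731]
eef_rot: [3.142, 0.0, 2.854]
force: [-5.7, -1.1, 13.1]
grip_width: 0.0005
```

```bash
python3 - <<'E'
from h import *
o=ctrl.get_obs();print(o["time_s"],o["ee_pos"],o["force"])
s=eyes.camera("side")
A=cv2.imread("pics/side0.png")[190:275,260:350];B=s["frame"][190:275,260:350,::-1]
cv2.imwrite("pics/cmp2b.png",cv2.resize(np.hstack([A,B]),None,fx=4.4,fy=4.4,interpolation=cv2.INTER_NEAREST))
E
```

```text
14.2333 [0.48121555 0.05838033 0.07306423] [-5.72596555 -1.1217807  13.07421822]
```

View pics/cmp2b.png

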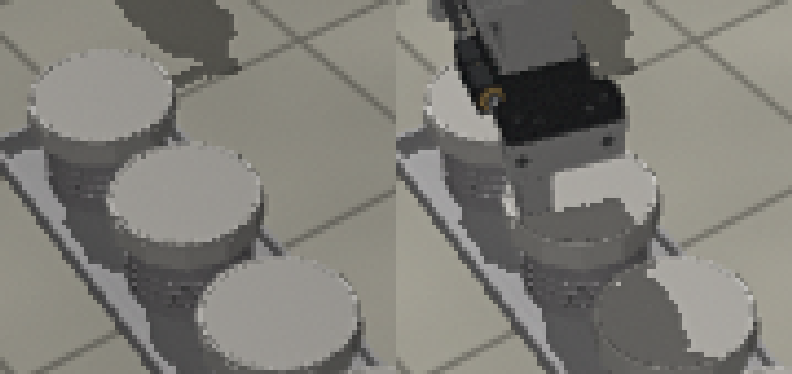

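Lid 2 is firm: 13 N, 73.1 mm, picture unchanged. Now lid 1 again, further out, from well above its height.

{"api": "jog_arm", "payload": {
  "moves": [
    [[0,0,12],[0,0,0],0],
    [[4,40,12],[0,0,0],0],
    [[8,80,10],[0,0,0],0],
    [[11,111,6],[0,0,0],0],
    [[11,111,4],[0,0,0],0]
  ]
}}

```text
time_s: 14.7
ee_pos: [0.4921, 0.1736, 0.0759]
eef_rot: [3.141, 0.0, 2.857]
force: [0.4, -0.7, 0.5]
grip_width: 0.0005
```

{"api": "jog_arm", "payload": {
  "moves": [
    [[0,0,-0.4],[0,0,0],0],
    [[0,0,-0.8],[0,0,0],0],
    [[0,0,-0.8],[0,0,0],0]
  ]
}}

```text
time_s: 14.95
ee_pos: [0.4921, 0.1685, 0.0754]
eef_rot: [-3.141, -0.0, 2.853]
force: [-0.1, -0.7, 0.1]
grip_width: 0.0007
```

{"api": "jog_arm", "payload": {
  "moves": [
    [[0,0,-0.4],[0,0,0],0],
    [[0,0,-0.8],[0,0,0],0],
    [[0,0,-0.8],[0,0,0],0]
  ]
}}

```text
time_s: 15.2
ee_pos: [0.4922, 0.1688, 0.0747]
eef_rot: [3.142, 0.0, 2.853]
force: [0.1, -0.4, -0.3]
grip_width: 0.0002
```

{"api": "jog_arm", "payload": {
  "moves": [
    [[0,0,-0.4],[0,0,0],0],
    [[0,0,-0.8],[0,0,0],0],
    [[0,0,-0.8],[0,0,0],0]
  ]
}}

```text
time_s: 15.45
ee_pos: [0.4921, 0.1693, 0.0738]
eef_rot: [-3.142, -0.0, 2.854]
force: [-0.5, -0.3, -0.2]
grip_width: 0.0004
```

{"api": "jog_arm", "payload": {
  "moves": [
    [[0,0,-0.4],[0,0,0],0],
    [[0,0,-0.8],[0,0,0],0],
    [[0,0,-0.8],[0,0,0],0]
  ]
}}

```text
time_s: 15.7
ee_pos: [0.4921, 0.1694, 0.073]
eef_rot: [-3.142, -0.0, 2.854]
force: [0.1, -0.7, -0.2]
grip_width: 0.0004
```

{"api": "jog_arm", "payload": {
  "moves": [
    [[0,0,-0.4],[0,0,0],0],
    [[0,0,-0.8],[0,0,0],0],
    [[0,0,-0.8],[0,0,0],0]
  ]
}}

```text
time_s: 15.95
ee_pos: [0.4921, 0.1694, 0.0722]
eef_rot: [-3.142, -0.0, 2.854]
force: [0.0, 0.2, 1.0]
grip_width: 0.0002
```

{"api": "jog_arm", "payload": {
  "moves": [
    [[0,0,-0.4],[0,0,0],0],
    [[0,0,-0.8],[0,0,0],0],
    [[0,0,-0.8],[0,0,0],0]
  ]
}}

```text
time_s: 16.2
ee_pos: [0.4921, 0.1694, 0.0714]
eef_rot: [3.142, 0.0, 2.854]
force: [-0.3, -0.2, -0.2]
grip_width: 0.0008
```

{"api": "jog_arm", "payload": {
  "moves": [
    [[0,0,-0.4],[0,0,0],0],
    [[0,0,-0.8],[0,0,0],0],
    [[0,0,-0.8],[0,0,0],0]
  ]
}}

```text
time_s: 16.45
ee_pos: [0.4922, 0.1694, 0.0713]
eef_rot: [3.141, 0.0, 2.854]
force: [-3.8, -1.6, 9.6]
grip_width: 0.0003
```

```bash
python3 - <<'E'
from h import *
o=ctrl.get_obs();print(o["time_s"],o["ee_pos"],o["force"])
s=eyes.camera("side")
A=cv2.imread("pics/side0.png")[190:275,260:350];B=s["frame"][190:275,260:350,::-1]
cv2.imwrite("pics/cmp1.png",cv2.resize(np.hstack([A,B]),None,fx=4.4,fy=4.4,interpolation=cv2.INTER_NEAREST))
E
```

```text
16.45 [0.49220083 0.1693743  0.07130859] [-3.79008571 -1.59089778  9.64267871]
```

View pics/cmp1.png

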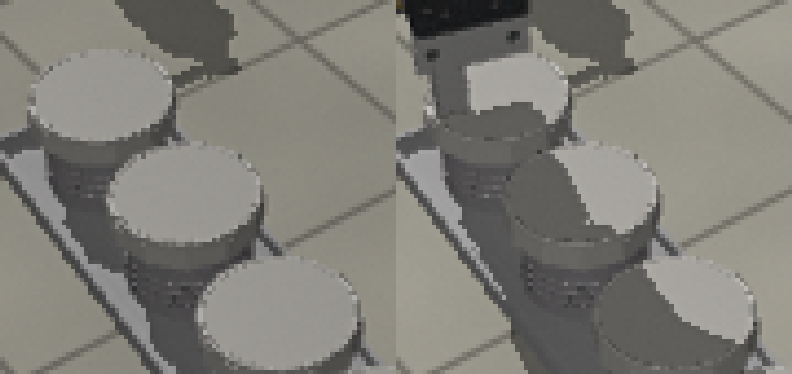

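Lid 1 is firm: same 71.3 mm at both radii, picture unchanged. Lid 4 yielded about 0.6 mm under load, more than the others, so I'll press lids 3 and 4 again further out and harder.

{"api": "jog_arm", "payload": {
  "moves": [
    [[0,0,14],[0,0,0],0],
    [[-5,-40,14],[0,0,0],0],
    [[-9,-80,14],[0,0,0],0],
    [[-14,-120,14],[0,0,0],0],
    [[-18,-160,14],[0,0,0],0]
  ]
}}

```text
time_s: 16.92
ee_pos: [0.4735, 0.0079, 0.0848]
eef_rot: [3.142, 0.0, 2.855]
force: [0.7, -0.1, -0.2]
grip_width: 0.0003
```

{"api": "jog_arm", "payload": {
  "moves": [
    [[-4,-35,0],[0,0,0],0],
    [[-7,-62,0],[0,0,0],0],
    [[-7,-62,-12],[0,0,0],0],
    [[-7,-62,-15],[0,0,0],0],
    [[-7,-62,-16],[0,0,0],0]
  ]
}}

```text
time_s: 17.33
ee_pos: [0.4667, -0.0525, 0.0681]
eef_rot: [-3.142, -0.001, 2.853]
force: [0.0, -0.2, 0.1]
grip_width: -0.0
```

{"api": "jog_arm", "payload": {
  "moves": [
    [[0,0,-0.4],[0,0,0],0],
    [[0,0,-0.4],[0,0,0],0]
  ]
}}

```text
time_s: 17.5
ee_pos: [0.4673, -0.0519, 0.0684]
eef_rot: [3.142, 0.0, 2.855]
force: [0.5, -0.6, 0.2]
grip_width: 0.0005
```

{"api": "jog_arm", "payload": {
  "moves": [
    [[0,0,-0.4],[0,0,0],0],
    [[0,0,-0.4],[0,0,0],0]
  ]
}}

```text
time_s: 17.67
ee_pos: [0.4673, -0.0522, 0.0681]
eef_rot: [3.142, 0.0, 2.855]
force: [-0.3, -0.0, -0.1]
grip_width: 0.0005
```

{"api": "jog_arm", "payload": {
  "moves": [
    [[0,0,-0.4],[0,0,0],0],
    [[0,0,-0.8],[0,0,0],0]
  ]
}}

```text
time_s: 17.83
ee_pos: [0.4672, -0.0524, 0.0672]
eef_rot: [3.142, 0.0, 2.854]
force: [-0.6, 0.2, -0.8]
grip_width: 0.0006
```

{"api": "jog_arm", "payload": {
  "moves": [
    [[0,0,-0.4],[0,0,0],0],
    [[0,0,-0.4],[0,0,0],0]
  ]
}}

```text
time_s: 18.0
ee_pos: [0.4672, -0.0525, 0.0671]
eef_rot: [3.141, 0.0, 2.854]
force: [-2.6, 1.1, 6.6]
grip_width: 0.0006
```

{"api": "jog_arm", "payload": {
  "moves": [
    [[0,0,-0.4],[0,0,0],0],
    [[0,0,-0.4],[0,0,0],0]
  ]
}}

```text
time_s: 18.17
ee_pos: [0.4673, -0.0525, 0.067]
eef_rot: [3.141, 0.0, 2.854]
force: [-4.6, 1.5, 12.0]
grip_width: 0.0005
```

{"api": "jog_arm", "payload": {
  "moves": [
    [[0,0,-0.4],[0,0,0],0],
    [[0,0,-0.4],[0,0,0],0]
  ]
}}

```text
time_s: 18.33
ee_pos: [0.4673, -0.0525, 0.067]
eef_rot: [3.141, 0.001, 2.854]
force: [-6.0, 2.7, 17.9]
grip_width: 0.0003
```

```bash
python3 - <<'E'
from h import *
o=ctrl.get_obs();print(o["time_s"],o["ee_pos"],o["force"])
s=eyes.camera("side")
A=cv2.imread("pics/side0.png")[235:325,290:380];B=s["frame"][235:325,290:380,::-1]
cv2.imwrite("pics/cmp3.png",cv2.resize(np.hstack([A,B]),None,fx=4.4,fy=4.4,interpolation=cv2.INTER_NEAREST))
E
```

```text
18.3333 [ 0.46730849 -0.05250427  0.06698492] [-5.9726015   2.67527179 17.86510448]
```

View pics/cmp3.png

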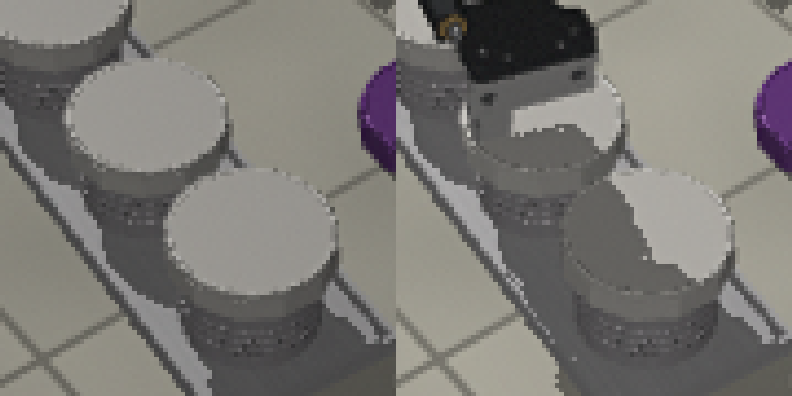

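Lid 3 is firm (18 N, 67.0 mm, level). That leaves lid 4, so I'll press it at 36 mm.

{"api": "jog_arm", "payload": {
  "moves": [
    [[0,0,16],[0,0,0],0],
    [[-4,-40,20],[0,0,0],0],
    [[-8,-80,18],[0,0,0],0],
    [[-11,-112,11],[0,0,0],0],
    [[-11,-112,9],[0,0,0],0]
  ]
}}

```text
time_s: 18.8
ee_pos: [0.4555, -0.1687, 0.0744]
eef_rot: [-3.141, 0.0, 2.85]
force: [1.2, -0.7, -0.9]
grip_width: 0.0001
```

{"api": "jog_arm", "payload": {
  "moves": [
    [[0,0,0],[0,0,0],0],
    [[0,0,-0.4],[0,0,0],0],
    [[0,0,-0.8],[0,0,0],0]
  ]
}}

```text
time_s: 19.05
ee_pos: [0.4563, -0.1637, 0.0742]
eef_rot: [3.142, 0.0, 2.855]
force: [-0.6, -0.7, 1.3]
grip_width: 0.0002
```

{"api": "jog_arm", "payload": {
  "moves": [
    [[0,0,-0.4],[0,0,0],0],
    [[0,0,-0.4],[0,0,0],0]
  ]
}}

```text
time_s: 19.22
ee_pos: [0.4563, -0.1638, 0.0738]
eef_rot: [3.142, 0.0, 2.855]
force: [-0.4, 1.2, -0.4]
grip_width: 0.0003
```

{"api": "jog_arm", "payload": {
  "moves": [
    [[0,0,-0.4],[0,0,0],0],
    [[0,0,-0.4],[0,0,0],0]
  ]
}}

```text
time_s: 19.38
ee_pos: [0.4562, -0.1643, 0.0733]
eef_rot: [3.142, 0.0, 2.854]
force: [0.3, 0.3, 0.8]
grip_width: 0.0006
```

{"api": "jog_arm", "payload": {
  "moves": [
    [[0,0,-0.4],[0,0,0],0],
    [[0,0,-0.4],[0,0,0],0]
  ]
}}

```text
time_s: 19.55
ee_pos: [0.4561, -0.1645, 0.0728]
eef_rot: [-3.142, 0.0, 2.854]
force: [0.6, 0.1, -0.1]
grip_width: 0.0008
```

{"api": "jog_arm", "payload": {
  "moves": [
    [[0,0,-0.4],[0,0,0],0],
    [[0,0,-0.4],[0,0,0],0]
  ]
}}

```text
time_s: 19.72
ee_pos: [0.4561, -0.1646, 0.0724]
eef_rot: [3.142, -0.0, 2.854]
force: [-0.2, 0.8, 0.6]
grip_width: 0.0007
```

{"api": "jog_arm", "payload": {
  "moves": [
    [[0,0,-0.4],[0,0,0],0],
    [[0,0,-0.4],[0,0,0],0]
  ]
}}

```text
time_s: 19.88
ee_pos: [0.4561, -0.1647, 0.072]
eef_rot: [3.142, -0.0, 2.854]
force: [-0.5, 0.2, -0.6]
grip_width: 0.0004
```

{"api": "jog_arm", "payload": {
  "moves": [
    [[0,0,-0.4],[0,0,0],0],
    [[0,0,-0.4],[0,0,0],0]
  ]
}}

```text
time_s: 20.05
ee_pos: [0.4561, -0.1646, 0.0716]
eef_rot: [-3.142, -0.0, 2.854]
force: [-0.1, 0.4, 0.2]
grip_width: 0.0005
```

{"api": "jog_arm", "payload": {
  "moves": [
    [[0,0,-0.4],[0,0,0],0],
    [[0,0,-0.4],[0,0,0],0]
  ]
}}

```text
time_s: 20.22
ee_pos: [0.4562, -0.1647, 0.0713]
eef_rot: [-3.142, 0.0, 2.854]
force: [-0.9, -0.1, 1.8]
grip_width: 0.0003
```

{"api": "jog_arm", "payload": {
  "moves": [
    [[0,0,-0.4],[0,0,0],0],
    [[0,0,-0.4],[0,0,0],0]
  ]
}}

```text
time_s: 20.38
ee_pos: [0.4562, -0.1647, 0.0711]
eef_rot: [-3.142, 0.0, 2.854]
force: [-1.0, 1.7, 6.2]
grip_width: 0.0004
```

{"api": "jog_arm", "payload": {
  "moves": [
    [[0,0,-0.4],[0,0,0],0],
    [[0,0,-0.4],[0,0,0],0]
  ]
}}

```text
time_s: 20.55
ee_pos: [0.4563, -0.1647, 0.0709]
eef_rot: [-3.141, 0.001, 2.854]
force: [-1.6, 0.7, 8.7]
grip_width: 0.0005
```

At 36 mm, lid 4's stop is at 71.3 mm, against 72.4 mm at 29 mm: a 0.16 rad slope. The sound lids stayed level across both radii. So lid 4 is rocking, with the rocking force hidden in the noise. I'll confirm with a picture while it's pressed.

```bash
python3 - <<'E'
from h import *
o=ctrl.get_obs();print(o["time_s"],o["ee_pos"],o["force"])
s=eyes.camera("side")
A=cv2.imread("pics/side0.png")[260:330,315:385];B=s["frame"][260:330,315:385,::-1]
cv2.imwrite("pics/cmp4.png",cv2.resize(np.hstack([A,B]),None,fx=5.6,fy=5.6,interpolation=cv2.INTER_NEAREST))
E
```

```text
20.55 [ 0.45627175 -0.16471793  0.07092852] [-1.64208863  0.73334283  8.65808497]
```

View pics/cmp4.png

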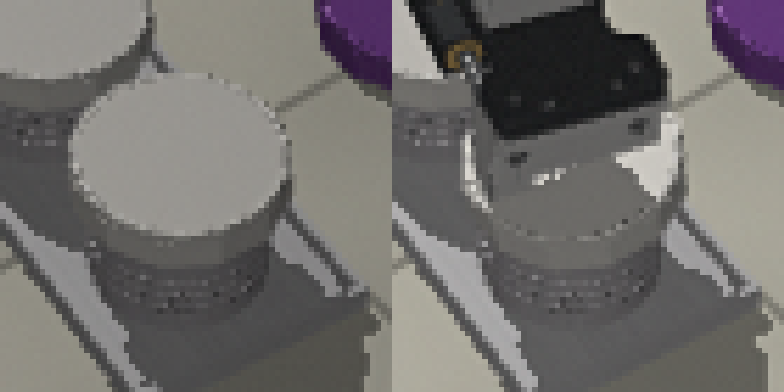

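The front rim looks slightly lower and the far rim slightly higher than before, which fits, though it's near pixel resolution. The centre height will settle it: if lid 4 is loose, it should be well above 72.4 mm. Moving to the middle of lid 4 (492,-168).

{"api": "jog_arm", "payload": {
  "moves": [
    [[0,0,13],[0,0,0],0],
    [[18,-2,13],[0,0,0],0],
    [[36,-3,12],[0,0,0],0],
    [[36,-3,9],[0,0,0],0],
    [[36,-3,9],[0,0,0],0]
  ]
}}

```text
time_s: 21.02
ee_pos: [0.4918, -0.1674, 0.0785]
eef_rot: [3.141, -0.001, 2.854]
force: [-1.2, -0.8, -0.1]
grip_width: 0.0005
```

{"api": "jog_arm", "payload": {
  "moves": [
    [[0,0,-0.4],[0,0,0],0],
    [[0,0,-0.8],[0,0,0],0],
    [[0,0,-0.8],[0,0,0],0]
  ]
}}

```text
time_s: 21.27
ee_pos: [0.4916, -0.1676, 0.0786]
eef_rot: [3.142, -0.0, 2.854]
force: [0.0, -0.5, -0.2]
grip_width: 0.0004
```

{"api": "jog_arm", "payload": {
  "moves": [
    [[0,0,-0.4],[0,0,0],0],
    [[0,0,-0.8],[0,0,0],0],
    [[0,0,-0.8],[0,0,0],0]
  ]
}}

```text
time_s: 21.52
ee_pos: [0.492, -0.1676, 0.0779]
eef_rot: [-3.142, 0.0, 2.854]
force: [0.6, 0.1, -0.2]
grip_width: 0.0004
```

{"api": "jog_arm", "payload": {
  "moves": [
    [[0,0,-0.4],[0,0,0],0],
    [[0,0,-0.8],[0,0,0],0],
    [[0,0,-0.8],[0,0,0],0]
  ]
}}

```text
time_s: 21.77
ee_pos: [0.492, -0.1676, 0.077]
eef_rot: [-3.142, -0.0, 2.854]
force: [0.9, -0.8, -0.0]
grip_width: 0.0002
```

{"api": "jog_arm", "payload": {
  "moves": [
    [[0,0,-0.4],[0,0,0],0],
    [[0,0,-0.8],[0,0,0],0],
    [[0,0,-0.8],[0,0,0],0]
  ]
}}

```text
time_s: 22.02
ee_pos: [0.4921, -0.1676, 0.0761]
eef_rot: [-3.142, -0.0, 2.854]
force: [0.2, 0.2, -0.5]
grip_width: 0.0003
```

{"api": "jog_arm", "payload": {
  "moves": [
    [[0,0,-0.4],[0,0,0],0],
    [[0,0,-0.8],[0,0,0],0],
    [[0,0,-0.8],[0,0,0],0]
  ]
}}

```text
time_s: 22.27
ee_pos: [0.4921, -0.1676, 0.0754]
eef_rot: [-3.142, -0.0, 2.854]
force: [-0.0, 1.2, -0.3]
grip_width: 0.0003
```

{"api": "jog_arm", "payload": {
  "moves": [
    [[0,0,-0.4],[0,0,0],0],
    [[0,0,-0.4],[0,0,0],0]
  ]
}}

```text
time_s: 22.43
ee_pos: [0.4921, -0.1676, 0.075]
eef_rot: [-3.142, -0.0, 2.854]
force: [0.5, 0.5, 0.4]
grip_width: 0.0005
```

{"api": "jog_arm", "payload": {
  "moves": [
    [[0,0,-0.4],[0,0,0],0],
    [[0,0,-0.4],[0,0,0],0]
  ]
}}

```text
time_s: 22.6
ee_pos: [0.4921, -0.1676, 0.0746]
eef_rot: [-3.142, -0.0, 2.854]
force: [0.1, -0.4, 0.5]
grip_width: 0.0003
```

{"api": "jog_arm", "payload": {
  "moves": [
    [[0,0,-0.4],[0,0,0],0],
    [[0,0,-0.4],[0,0,0],0]
  ]
}}

```text
time_s: 22.77
ee_pos: [0.4921, -0.1676, 0.0743]
eef_rot: [-3.142, 0.0, 2.854]
force: [-0.6, 0.0, 1.7]
grip_width: 0.0005
```

{"api": "jog_arm", "payload": {
  "moves": [
    [[0,0,-0.4],[0,0,0],0],
    [[0,0,-0.4],[0,0,0],0]
  ]
}}

```text
time_s: 22.93
ee_pos: [0.4922, -0.1677, 0.0743]
eef_rot: [-3.142, 0.0, 2.854]
force: [-2.4, 0.7, 5.7]
grip_width: 0.0004
```

The centre of lid 4 stands at 74.4 mm, 2 to 3 mm above its pressed edge, so it is the loose lid. Pressing down at the middle now.

{"api": "jog_arm", "payload": {
  "moves": [
    [[0,0,-0.4],[0,0,0],0],
    [[0,0,-0.4],[0,0,0],0]
  ]
}}

```text
time_s: 23.1
ee_pos: [0.4922, -0.1677, 0.0741]
eef_rot: [-3.142, 0.0, 2.854]
force: [-3.4, 1.8, 10.7]
grip_width: 0.0001
```

{"api": "jog_arm", "payload": {
  "moves": [
    [[0,0,-0.4],[0,0,0],0],
    [[0,0,-0.4],[0,0,0],0]
  ]
}}

```text
time_s: 23.27
ee_pos: [0.4922, -0.1677, 0.0738]
eef_rot: [-3.141, 0.001, 2.854]
force: [-4.1, 1.4, 9.7]
grip_width: 0.0005
```

{"api": "jog_arm", "payload": {
  "moves": [
    [[0,0,-0.3],[0,0,0],0],
    [[0,0,-0.3],[0,0,0],0]
  ]
}}

```text
time_s: 23.43
ee_pos: [0.4922, -0.1677, 0.0735]
eef_rot: [-3.142, 0.001, 2.854]
force: [-4.5, 1.9, 10.9]
grip_width: 0.0008
```

It's starting to slide down, so I'll keep going.

{"api": "jog_arm", "payload": {
  "moves": [
    [[0,0,-0.5],[0,0,0],0],
    [[0,0,-1],[0,0,0],0],
    [[0,0,-1],[0,0,0],0]
  ]
}}

```text
time_s: 23.68
ee_pos: [0.4922, -0.1677, 0.0725]
eef_rot: [-3.141, 0.001, 2.854]
force: [-4.7, 1.9, 10.5]
grip_width: 0.0006
```

{"api": "jog_arm", "payload": {
  "moves": [
    [[0,0,-0.5],[0,0,0],0],
    [[0,0,-1],[0,0,0],0],
    [[0,0,-1],[0,0,0],0]
  ]
}}

```text
time_s: 23.93
ee_pos: [0.4922, -0.1677, 0.0715]
eef_rot: [-3.142, 0.001, 2.854]
force: [-4.0, 1.6, 9.8]
grip_width: 0.0003
```

{"api": "jog_arm", "payload": {
  "moves": [
    [[0,0,-0.5],[0,0,0],0],
    [[0,0,-1],[0,0,0],0],
    [[0,0,-1],[0,0,0],0]
  ]
}}

```text
time_s: 24.18
ee_pos: [0.4923, -0.1677, 0.0705]
eef_rot: [-3.142, 0.001, 2.854]
force: [-4.0, 0.8, 10.3]
grip_width: 0.0006
```

{"api": "jog_arm", "payload": {
  "moves": [
    [[0,0,-0.5],[0,0,0],0],
    [[0,0,-1],[0,0,0],0],
    [[0,0,-1],[0,0,0],0]
  ]
}}

```text
time_s: 24.43
ee_pos: [0.4922, -0.1677, 0.0695]
eef_rot: [-3.141, 0.0, 2.854]
force: [-3.4, 1.3, 9.8]
grip_width: 0.0006
```

{"api": "jog_arm", "payload": {
  "moves": [
    [[0,0,-0.3],[0,0,0],0],
    [[0,0,-0.6],[0,0,0],0],
    [[0,0,-0.6],[0,0,0],0]
  ]
}}

```text
time_s: 24.68
ee_pos: [0.4923, -0.1677, 0.0693]
eef_rot: [-3.141, 0.001, 2.854]
force: [-6.9, 1.9, 15.5]
grip_width: 0.0006
```

{"api": "jog_arm", "payload": {
  "moves": [
    [[0,0,-0.3],[0,0,0],0],
    [[0,0,-0.3],[0,0,0],0],
    [[0,0,-0.3],[0,0,0],0]
  ]
}}

```text
time_s: 24.93
ee_pos: [0.4923, -0.1677, 0.0692]
eef_rot: [-3.141, 0.001, 2.854]
force: [-7.6, 3.2, 18.6]
grip_width: 0.0006
```

Lid 4 is home: down from 74.4 to 69.2 mm, and firm at 18.6 N. One last look, then I'll hand in.

```bash
python3 - <<'E'
from h import *
s=eyes.camera("side");cv2.imwrite("pics/s9.png",s["frame"][:,:,::-1])
o=ctrl.get_obs();print(o["time_s"],o["ee_pos"],o["force"])
E
```

```text
24.9833 [ 0.49229458 -0.16771647  0.06924665] [-8.25095991  2.37649253 18.66289608]
```

View pics/s9.png

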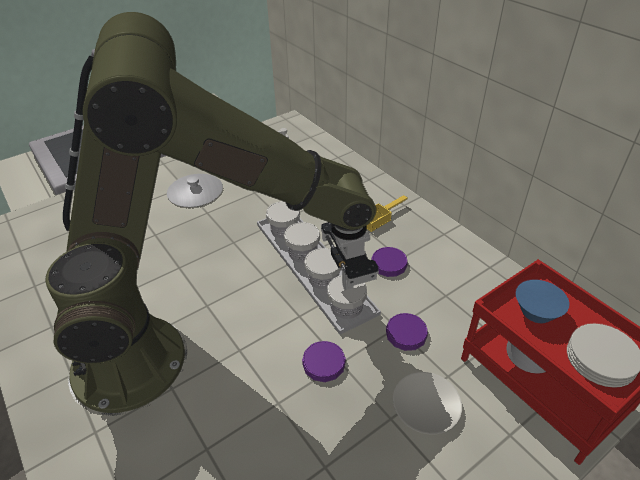

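The fingertip is pressing lid 4 at about (347,290). The other lids sit level. The pot lid (195,190), the saucer (428,403) and the scoop (385,215) stand where they were; the arm hides the bottle.

```bash
python3 -c "
from station import ctrl
print(ctrl.hand_in())"
```

```text
the job is handed in; nothing more can be done
None
```

The loose lid was lid 4, at the tray's -y end. It is now pressed home, and I handed in at 25 s with the fingertip still pressing its middle at about 18.7 N.

- **Sound lids:** I pressed lids 1, 2 and 3 twice each near the edge, at different distances from the middle. All three were firm (10 to 18 N) and stopped at the same height both times, within about 0.2 mm.
- **How lid 4 showed itself:** My first pass missed the rocking and I took lid 4 for firm, because the rocking force was lost in the sensor noise of about 1 N. Pressing again gave its slope:
  - The surface stopped at 72.4 mm when pressed 29 mm from the middle.
  - It stopped at 71.3 mm when pressed 36 mm from the middle, a slope of about 0.16 rad.
  - Its middle stood at 74.4 mm.
- **Pressing it home:** Lid 4 slid down at about 10 N, a little below the stated 12 to 15 N. It went from 74.4 to 69.2 mm, about 5 mm, and was then firm at 18.7 N.
- **Checks that were unclear:** Side pictures were too coarse to confirm the tilt clearly. Lid heights from the pictures came out about 3 to 5 mm lower than the heights I felt, so I relied on touch. In the last picture the arm hid the pump bottle; the arm never went near it, and the other bystanders look unmoved.

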